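# Put the two tiers on the cup stand

## Robot

A 6-joint arm with a two-finger parallel gripper is mounted at the origin on the work surface. World frame = base frame: x ahead of the robot, y to its left, z up, the work surface at z = 0. Lengths are in mm, angles in rad, forces in N, time in s.
With the tool pointing down it reaches from about 350 to 775 mm from the base axis. Payload 7.3 kg.
Tool frame: the origin (TCP) lies at the very end of the fingers, on their centre line; the grasp point (between the pads) lies 19 mm behind it; z points along the fingers, y is the line along which they close (so a half turn about z gives the same grasp; the last joint's range is limited). The gripper opens to 92 mm and grips with 3 to 60 N. Pads are 19 mm wide; open, the fingers measure 130 mm over their backs; the gripper's body (75 mm by 190 mm) begins 47 mm behind the grasp point.
Start: joints at [-1.379, 0.342, 1.524, -0, 1.275, -0.146], TCP at [174.014, -495.342, 226.741] pointing down, gripper open.
Joint ranges: [-2.53, 2.53], [-0.77, 2.02], [0.04, 2.7], [-1, 4.14], [0.28, 2.66], [-3.11, 3.11]. Speed limits (rad/s): [2.57, 2.57, 3.14, 3.14, 3.14, 3.14].

## Interface

Orientations are given as [roll, pitch, yaw] about the fixed x, y, z axes, in that order (R = Rz(yaw) Ry(pitch) Rx(roll)).
In Python, from plant import bot gives the robot as it stands.
- The arm moves only by the tool jog_arm, never from a script. Its argument "targets" is a list of rows, each an object with "xyz": the shift along the tool's x, y, z as a fraction of full scale, a list of three; "spin": the turn about the tool's z as a fraction of full scale. In form: [{"xyz": [x, y, z], "spin": spin}, ...]. A call has exactly 10 rows; each row shifts and turns the commanded pose from where the row before left it, along the tool's axes as they then stand; what a row does not reach is not made up. Full scale, the value 1, is 80 mm for a shift and 0.1 rad for a turn. A row lasts 1/8 s, in which the tool goes at most 62.5 mm and 10.7 degrees, less where a joint would pass 70% of its speed; a pose out of reach is approached as far as the arm can. A call with a number of a shift or a turn outside -1 to 1 is refused whole. A call with a gripper value outside its range is refused whole. "gripper" is the opening in per cent of the stroke, from 0 (shut) to 100 (fully open), set as the call begins (left out, the last holds). The fingers move at their own pace and stop on an object; the grip force is fixed at half the most. Time passes only in rows, so rows that do not move let the fingers close, or fill a call up. It gives the time, the measured TCP pose, the force, the opening and the grip force at its end, in the units of the state.
- bot.get_obs(): the state, without advancing time (a new reading comes with each control period).
- bot.capture(name): name is "side" or "top" or "wrist"; returns the picture (420x560x3 uint8, blue, green, red); there is no depth.
- bot.get_calibration(name): a dict with "vfov" (degrees; the focal length in pixels is half the picture's height over the tangent of half this angle, whatever the lens; pixels are square), "cx", "cy" (the principal point, pixels), "k1" (the pictures are not rectified: a ray, as slopes to the right and down, at radius r is drawn at 1 + k1 r^2 times it, then the intrinsics apply), "eye" and "rotation" of the camera in the world. Camera axes: x right, y down, z forward; pixel columns grow to the right and rows downward; lengths in mm; the calibration is good to about 2 mm. A picture is of the moment at which its call begins: read the wrist's pose just before it. get_calibration takes no time and is no camera call; for the wrist camera it gives the pose at the moment of the call.
- bot.close_job(): hands the job in; it is judged then, once.
The state is a dict: "time": time; "joint_positions": joint angles; "dq": joint speeds; "tau": joint torques, N m; "tool_pos": TCP position; "tcp_rot": TCP orientation; "contact_force": force on the tool from outside, world axes, zero at the start; "moment": the same for the moment, N m; "grip_width": finger opening in mm; "finger_force": force on a finger pad.
Only numpy, scipy, OpenCV 4.12 (cv2) and the standard library are available. Lean on these libraries where they do the work, as an engineer would, in place of code of your own. Each camera call takes 0.05 s, during which the arm holds its last target. There are 200 camera calls.

## Task

Build up the cup stand on the counter: first lower the orange tray with the wide holes over the four posts until it sits flat on the lower ledges, then lower the blue tray with the narrow holes over the same posts until it sits flat on the upper ledges. Lower each tray all the way home before letting go, do not drop it, and leave the glasses, mug, jar, can and carafe around it where they stand.

Things in the scene. Friction and masses are not known exactly. Their poses are not given: they have to be found in the camera images.
- stand: Fixed cup stand: dark wooden base 210 x 150 x 15 mm with four upright stepped metal posts at x +-80, y +-50 mm, 165 mm tall over the counter: dark collar, aluminium section, thin brass pin. Origin: centre of the underside, on the counter; x along the length, z up; symmetric by a half turn.
- stand_lower (a point): Centre of the stand at the height of the lower ledges, 40 mm above the counter: the flat tops of the dark collars (36 mm across), where the orange tray's underside rests. From there up to 120 mm the posts are aluminium, 22 mm across.
- stand_upper (a point): Centre of the stand at the height of the upper ledges, 125 mm above the counter: the flat tops (19 mm across, bevelled out to 22 mm at 120 mm) of the aluminium sections, where the blue tray's underside rests. Above them the brass pins: 10 mm across up to 157 mm, tapering to 5 mm at the top at 165 mm.
- wide_tray: Orange lower tier: 200 x 140 mm tray, 6 mm thick, rim up to 16 mm above the underside, four through holes at x +-80, y +-50 mm, carrying bar over its middle. Loose, 0.2-0.42 kg. Origin: centre of the underside; x along its length, z up; symmetric by a half turn. Holes 27 mm across: they pass the brass and aluminium sections and stop on the dark collars, tray origin 40 mm above the stand's.
- narrow_tray: Blue upper tier: 200 x 140 mm tray, 6 mm thick, rim up to 16 mm above the underside, four through holes at x +-80, y +-50 mm, carrying bar over its middle. Loose, 0.2-0.42 kg. Origin: centre of the underside; x along its length, z up; symmetric by a half turn. Holes 14.5 mm across: they pass only the brass pins and stop on the aluminium sections, tray origin 125 mm above the stand's, 29 mm clear of the lower bar.
- wide_tray_grip (a point): Middle of the orange tray's carrying bar, 49 mm above the underside; axes as the tray's. Square wooden bar 14 mm wide (y) and 14 mm tall, 110 mm long along the tray's x, on a 10 mm thick leg at x +-50 mm; grip it across y from above. The tray balances about it.
- narrow_tray_grip (a point): Middle of the blue tray's carrying bar, 49 mm above the underside; axes as the tray's. Square wooden bar 14 mm wide (y) and 14 mm tall, 110 mm long along the tray's x, on a 10 mm thick leg at x +-50 mm; grip it across y from above. The tray balances about it.
- amber_stack: Bystander: stack of three amber tumblers, 82 mm across, 165 mm tall, origin at the centre of its foot; stands beyond the stand. Leave alone.
- brown_stack: Bystander: stack of two amber-brown tumblers, 82 mm across, 155 mm tall, origin at the centre of its foot; stands towards the right side. Leave alone.
- far_tumbler: Bystander: single amber tumbler, 68 mm across, 100 mm tall, origin at the centre of its foot; stands just beyond the far end of the stand. Leave alone.
- mug: Bystander: pink mug, 84 mm across plus handle, 90 mm tall, origin at the centre of its foot; stands towards the left side. Leave alone.
- jar: Bystander: clear jar with a blue cap, 64 mm across, 100 mm tall, origin at the centre of its foot; stands just beyond the far end of the orange tray's first place. Leave alone.
- can: Bystander: steel can with a paper label, 68 mm across, 90 mm tall, origin at the centre of its foot; stands just beyond the far end of the blue tray's first place. Leave alone.
- carafe: Bystander: steel thermal carafe with a black lid and handle, 120 mm across, 180 mm tall, origin at the centre of its foot; stands beyond the stand. Leave alone.

How it is judged (in metres and radians):
On the way, in this order (a step that is already met when the one before it is completed fails the run):
1. the orange tray is home on the lower ledges and let go (horizontal distance between wide_tray and stand below 0.005 m and z of wide_tray in the frame of stand between 0.037 and 0.043 m and angle between the x axis of wide_tray and the x axis of stand, either way round below 0.06 rad and angle between wide_tray's own z axis and vertical below 0.03 rad and contact force between the fingers and wide_tray below 0.2 N and linear speed of wide_tray below 0.03 m/s), for 0.2 s.
2. with the orange tray still home, the blue tray is home on the upper ledges and let go (horizontal distance between each of wide_tray, narrow_tray and stand below 0.005 m and z of wide_tray in the frame of stand between 0.037 and 0.043 m and angle between the x axis of each of wide_tray, narrow_tray and the x axis of stand, either way round below 0.06 rad and angle between each of wide_tray, narrow_tray's own z axis and vertical below 0.03 rad and z of narrow_tray in the frame of stand between 0.122 and 0.128 m and contact force between the fingers and narrow_tray below 0.2 N and linear speed of narrow_tray below 0.03 m/s), for 0.2 s.
At the end, for the whole second after the job is handed in: Both trays are on the stand, let go and at rest: the orange one's origin 40 mm and the blue one's 125 mm above the stand's (each within 3 mm), each within 5 mm of the stand's centre in plan, turned within 0.06 rad of the stand's long axis (either way round) and tilted less than 0.03 rad (all of step 2 and contact force between the fingers and wide_tray below 0.2 N and linear speed of wide_tray below 0.03 m/s); the robot touches nothing.
It fails at once if the orange tray is dropped over the stand (falls faster than 0.5 m/s, a drop of more than about 13 mm) (horizontal distance between wide_tray and stand below 0.05 m and contact force between the fingers and wide_tray below 0.2 N and linear speed of wide_tray above 0.5 m/s).
It fails at once if the blue tray is dropped over the stand (falls faster than 0.5 m/s, a drop of more than about 13 mm) (horizontal distance between narrow_tray and stand below 0.05 m and contact force between the fingers and narrow_tray below 0.2 N and linear speed of narrow_tray above 0.5 m/s).
It fails at once if a bystander (glasses, mug, jar, can or carafe) is shifted more than 15 mm or tipped more than 0.5 rad (distance of any of amber_stack, brown_stack, far_tumbler, mug, jar, can, carafe from where it was at the start of the episode above 0.015 m or angle between any of amber_stack, brown_stack, far_tumbler, mug, jar, can, carafe's own z axis and vertical above 0.5 rad).
It also fails if it takes over 72 s, if anything falls off the work surface, if the arm or the gripper's body presses on something with over 40 N, if the wrist force passes 120 N, or if a joint passes its speed limit or range.

## Working session

There is one attempt and no reset: what is moved stays moved. The work goes in short steps, Python scripts to look and compute and a tool call to move; the robot and the scene stay as the last step left them, time stands still between calls to the robot, and variables do not carry over. Pictures are saved under pics/ and viewed, at most 11 in all, crops included, and the job is handed in when it is done.

Besides the shell and the picture viewer there is one more tool, called by a JSON object that holds its "op" and its "data", one argument or row to a line. jog_arm: Moves the arm, as the interface text tells. Shift numbers are shares of 80 mm and turn numbers shares of 0.1 rad, none past 1 either way. Its arguments: {"type":"object","properties":{"targets":{"type":"array","items":{"type":"object","properties":{"xyz":{"type":"array","items":{"type":"number"}},"spin":{"type":"number"}}}},"gripper":{"type":"number"}},"required":["targets"]}

```bash
mkdir -p pics; ls; python3 - <<'E'
from plant import bot
import cv2
for n in("top","side"):
    im=bot.capture(n); cv2.imwrite(f"pics/{n}0.png",im); print(n,bot.get_calibration(n))
o=bot.get_obs(); print(o)
E
```

```text
pics
top {'vfov': 42.75501017351041, 'cx': 285.3440138068369, 'cy': 210.44891278573348, 'k1': -0.09935420228718427, 'eye': array([3.90009348e+02, 9.55884561e-01, 1.73083942e+03]), 'rotation': array([-3.00464805e+00,  1.07708092e-03, -1.59806697e+00])}
side {'vfov': 53.4625273304646, 'cx': 278.0641160272568, 'cy': 213.5737596478942, 'k1': -0.0950777247219349, 'eye': array([ 77.29839005, 898.01420594, 985.05846366]), 'rotation': array([-2.28052962, -0.01949481, -2.5764714 ])}
{'time': 0.1, 'joint_positions': array([-1.37897378e+00,  3.42645942e-01,  1.52487832e+00,  5.11274938e-07,
        1.27539823e+00, -1.46013243e-01]), 'dq': array([ 0.00013861,  0.00016785, -0.00428397,  0.00034582, -0.00134249,
        0.00151148]), 'tau': array([ 1.17276752e-03, -4.32005560e+01, -2.44693726e+01,  7.18858279e-02,
        5.26564009e-02, -5.08525966e-05]), 'tool_pos': array([ 173.95770226, -494.97882316,  226.1332124 ]), 'tcp_rot': array([-3.14027703e+00, -1.93969279e-04,  3.37835511e-01]), 'contact_force': array([-0.54377951, -0.37769653,  0.27391092]), 'moment': array([ 0.02025734, -0.01028058, -0.02635654]), 'finger_force': 0.0, 'grip_width': 91.39247613205892}
```

View pics/top0.png

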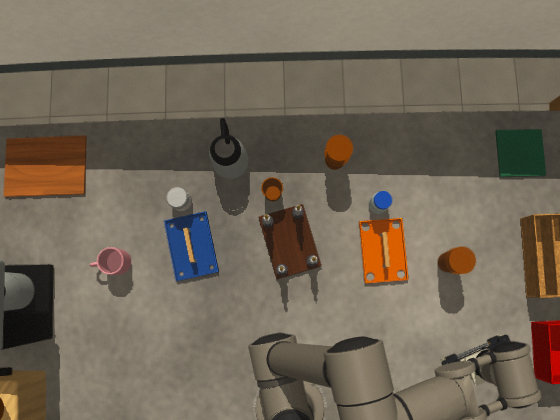

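View pics/side0.png

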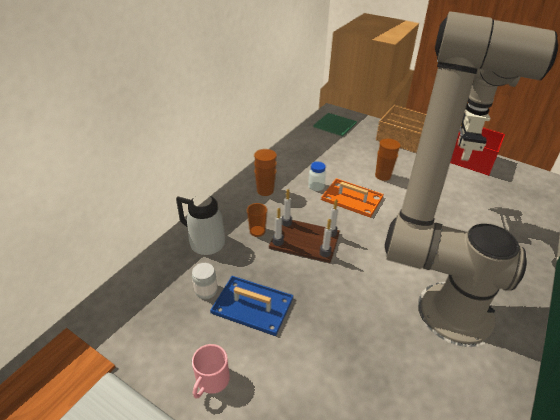

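The top view shows the blue tray near (192,247), the stand near (290,241) and the orange tray near (384,251), with the long axes roughly along world x. I'll enlarge all three.

```bash
cat > h.py <<'E'
import numpy as np,cv2
from scipy.spatial.transform import Rotation as Ro
def K(c,h=420):
    f=h/2/np.tan(np.radians(c["vfov"])/2)
    return np.array([[f,0,c["cx"]],[0,f,c["cy"]],[0,0,1]]),np.array([c["k1"],0,0,0,0])
def R(c):
    return Ro.from_euler("xyz",c["rotation"]).as_matrix()
def px2w(c,uv,z):
    k,d=K(c); n=cv2.undistortPoints(np.array(uv,float).reshape(-1,1,2),k,d).reshape(-1,2)
    r=np.c_[n,np.ones(len(n))]@R(c).T
    return c["eye"]+r*((z-c["eye"][2])/r[:,2])[:,None]
def w2px(c,p):
    k,d=K(c); Rt=R(c).T
    return cv2.projectPoints(np.array(p,float).reshape(-1,1,3),cv2.Rodrigues(Rt)[0],-Rt@c["eye"],k,d)[0].reshape(-1,2)
def tile(im,boxes,s):
    out=[]
    for x0,y0,w,h in boxes:
        t=cv2.resize(im[y0:y0+h,x0:x0+w],None,fx=s,fy=s,interpolation=cv2.INTER_CUBIC)
        for i in range(x0-x0%10+10,x0+w,10):
            cv2.putText(t,str(i),((i-x0)*s-8,8),0,.3,(255,255,255)); cv2.line(t,((i-x0)*s,10),((i-x0)*s,16),(255,255,255))
        for j in range(y0-y0%10+10,y0+h,10):
            cv2.putText(t,str(j),(0,(j-y0)*s+3),0,.3,(255,255,255)); cv2.line(t,(20,(j-y0)*s),(26,(j-y0)*s),(255,255,255))
        out.append(t)
    return np.hstack(out)
E
python3 - <<'E'
import cv2; from h import *
im=cv2.imread("pics/top0.png")
cv2.imwrite("pics/t1.png",tile(im,[(158,204,66,85),(254,198,72,85),(352,208,62,85)],4))
E
```

```text
(no output)
```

View pics/t1.png

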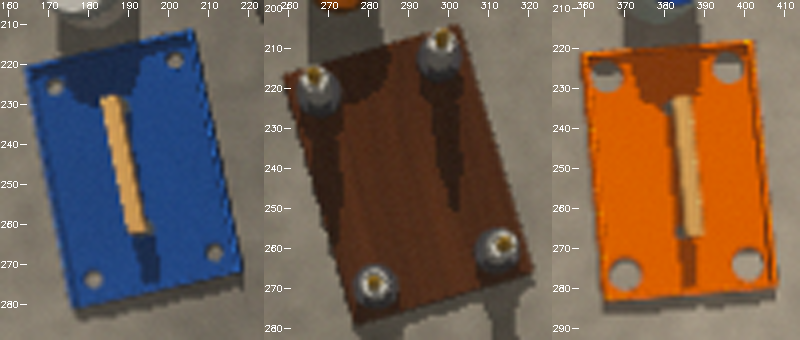

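The crop shows the bar ends, tray holes, brass tips and base corners clearly. I'll convert them to world positions.

```bash
python3 - <<'E'
from h import *; from plant import bot
c=bot.get_calibration("top")
def ax(P): # order: tl,tr,br,bl
    d=(P[0]+P[1]-P[2]-P[3])[:2]; return P.mean(0).round(1),np.arctan2(d[1],d[0]).round(3),np.linalg.norm(d)/2
S={"blue":([(171.75,226),(202,219.25),(211.5,267.25),(181.5,274)],6),
"standtips":([(266.75,216.25),(298.5,207.5),(314,258.75),(281.5,269)],163),
"standbase":([(259.25,216.5),(303.5,204.5),(321,265.5),(276.75,279.25)],15),
"orange":([(365.75,226.75),(396.25,224.75),(401,274.25),(370.25,276.5)],6)}
for n,(p,z) in S.items(): print(n,*ax(px2w(c,p,z)))
for n,p in {"bluebar":[(185.5,228),(193,262.5)],"orbar":[(384.5,232.25),(387.25,267)]}.items():
    P=px2w(c,p,56); d=P[0]-P[1]; print(n,P.mean(0).round(1),np.arctan2(d[1],d[0]).round(3),np.linalg.norm(d))
o=bot.get_obs(); print(Ro.from_euler("xyz",o["tcp_rot"]).as_matrix().round(3)); print(bot.get_calibration("wrist"))
E
```

```text
blue [518.6 301.9   6. ] 0.192 158.87438609439897
standtips [525.  -15.2 163. ] 0.254 159.13035599423895
standbase [526.5 -16.2  15. ] 0.247 206.50914543359966
orange [ 488.9 -316.     6. ] 0.044 160.54539688448412
bluebar [519.2 300.7  56. ] 0.209 111.37159262475978
orbar [ 488.5 -314.9   56. ] 0.029 109.09550873665573
[[ 0.943  0.331 -0.   ]
 [ 0.331 -0.943  0.001]
 [ 0.    -0.001 -1.   ]]
{'vfov': 70.95297848898163, 'cx': 282.1413328908329, 'cy': 211.20191042961625, 'k1': 0.0070203726129361, 'eye': array([ 238.27308481, -472.03605968,  384.33313959]), 'rotation': array([ 2.88491699e+00,  4.46940038e-04, -1.23280504e+00])}
```

{"op": "jog_arm", "data": {
  "targets": [
    {"xyz":[0,0,0],"spin":1},
    {"xyz":[0,0,0],"spin":1},
    {"xyz":[0,0,0],"spin":1},
    {"xyz":[0.575,-0.3,0],"spin":0},
    {"xyz":[0.575,-0.3,0],"spin":0},
    {"xyz":[0.575,-0.3,0],"spin":0},
    {"xyz":[0.575,-0.3,0],"spin":0},
    {"xyz":[0.575,-0.3,0],"spin":0},
    {"xyz":[0.575,-0.3,0],"spin":0},
    {"xyz":[0.57,-0.3,0],"spin":0}
  ],
  "gripper": 100
}}

```text
time: 1.35
tool_pos: [490.3, -314.2, 226.4]
tcp_rot: [-3.141, 0.001, 0.038]
contact_force: [0.2, -1.0, 1.1]
grip_width: 91.8
finger_force: 0.0
```

```bash
cat > go.py <<'E'
# usage: go.py x y z yaw : shift/turn needed in full-scale units
import sys; from h import *; from plant import bot
x,y,z,w=map(float,sys.argv[1:]); o=bot.get_obs(); p=o["tool_pos"]; T=Ro.from_euler("xyz",o["tcp_rot"]).as_matrix()
yaw=o["tcp_rot"][2]; v=np.array([x,y,z])-p
Rt=np.array([[np.cos(w),np.sin(w),0],[np.sin(w),-np.cos(w),0],[0,0,-1]])
print("t",o["time"],"pos",p.round(1),"rot",o["tcp_rot"].round(4),"F",o["contact_force"].round(1),"M",o["moment"].round(2),"grip",round(o["grip_width"],1),o["finger_force"])
print("shift after turn",(Rt.T@v/80).round(3),"before turn",(T.T@v/80).round(3),"spin",round((yaw-w)/.1,3))
E
python3 go.py 488.8 -315.5 100 0.038; python3 - <<'E'
from plant import bot; import cv2,pickle
c=bot.get_calibration("wrist"); cv2.imwrite("pics/w1.png",bot.capture("wrist")); pickle.dump(c,open("w1.pkl","wb"))
E
```

```text
t 1.35 pos [ 490.3 -314.2  226.4] rot [-3.1413e+00  6.0000e-04  3.7900e-02] F [ 0.2 -1.   1.1] M [-0.07  0.03  0.  ] grip 91.8 0.0
shift after turn [-0.019  0.016  1.579] before turn [-0.018  0.017  1.58 ] spin -0.001
```

View pics/w1.png

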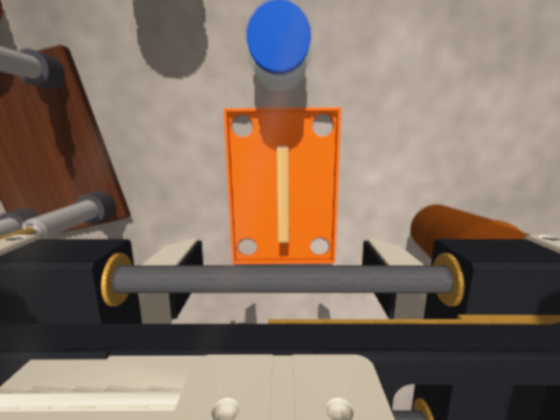

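The wrist view shows all four orange holes at about (242,127), (322,126), (319,246) and (248,247), with the bar centred between the fingers.

```bash
python3 - <<'E'
from h import *; import pickle
c=pickle.load(open("w1.pkl","rb"))
P=px2w(c,[(242,127),(322,126),(319,246),(248,247)],5); d=(P[0]+P[1]-P[2]-P[3])
print(P.round(1),P.mean(0),np.arctan2(d[1],d[0]),np.linalg.norm(d)/2)
P=px2w(c,[(283,147),(282.5,241)],56);print(P)
E
```

```text
[[ 564.5 -261.3    5. ]
 [ 569.5 -360.2    5. ]
 [ 411.2 -367.6    5. ]
 [ 406.1 -270.1    5. ]] [ 487.82973156 -314.78532801    5.        ] 0.05090999142081222 158.55360728565907
[[ 544.46451901 -312.70238231   56.        ]
 [ 435.68412387 -316.33078419   56.        ]]
```

{"op": "jog_arm", "data": {
  "targets": [
    {"xyz":[-0.02,0.012,0.4],"spin":0},
    {"xyz":[0,0,0.4],"spin":0},
    {"xyz":[0,0,0.4],"spin":0},
    {"xyz":[0,0,0.4],"spin":0},
    {"xyz":[0,0,0.4],"spin":0},
    {"xyz":[0,0,0.3],"spin":0},
    {"xyz":[0,0,0.145],"spin":0},
    {"xyz":[0,0,0],"spin":0},
    {"xyz":[0,0,0],"spin":0},
    {"xyz":[0,0,0],"spin":0}
  ]
}}

```text
time: 2.65
tool_pos: [488.0, -316.8, 32.2]
tcp_rot: [3.14, -0.001, 0.038]
contact_force: [0.1, 0.5, -0.3]
grip_width: 91.9
finger_force: 0.0
```

{"op": "jog_arm", "data": {
  "targets": [
    {"xyz":[0,0,0],"spin":0},
    {"xyz":[0,0,0],"spin":0},
    {"xyz":[0,0,0],"spin":0},
    {"xyz":[0,0,0],"spin":0},
    {"xyz":[0,0,0],"spin":0},
    {"xyz":[0,0,0],"spin":0},
    {"xyz":[0,0,0],"spin":0},
    {"xyz":[0,0,0],"spin":0},
    {"xyz":[0,0,0],"spin":0},
    {"xyz":[0,0,0],"spin":0}
  ],
  "gripper": 0
}}

```text
time: 3.9
tool_pos: [487.4, -316.2, 31.1]
tcp_rot: [-3.141, 0.0, 0.038]
contact_force: [0.5, 0.7, -0.4]
grip_width: 14.0
finger_force: 30.0
```

```bash
python3 go.py 525.5 -15.6 250 0.25
```

```text
t 3.9 pos [ 487.4 -316.2   31.1] rot [-3.1415e+00  1.0000e-04  3.7900e-02] F [ 0.5  0.7 -0.4] M [0.15 0.03 0.07] grip 14.0 29.987826347351074
shift after turn [ 1.39  -3.523 -2.736] before turn [ 0.617 -3.737 -2.736] spin -2.121
```

{"op": "jog_arm", "data": {
  "targets": [
    {"xyz":[0,0,-0.1],"spin":0},
    {"xyz":[0,0,-0.3],"spin":0},
    {"xyz":[0,0,-0.5],"spin":0},
    {"xyz":[0,0,-0.5],"spin":0},
    {"xyz":[0,0,-0.5],"spin":0},
    {"xyz":[0,0,-0.5],"spin":0},
    {"xyz":[0,0,-0.335],"spin":-0.5},
    {"xyz":[0,0,0],"spin":-0.6},
    {"xyz":[0,0,0],"spin":-0.6},
    {"xyz":[0,0,0],"spin":-0.42}
  ]
}}

```text
time: 5.15
tool_pos: [487.2, -316.2, 250.2]
tcp_rot: [3.142, 0.0, 0.251]
contact_force: [0.6, -0.8, -2.7]
grip_width: 13.5
finger_force: 30.0
```

{"op": "jog_arm", "data": {
  "targets": [
    {"xyz":[0.08,-0.2,0],"spin":0},
    {"xyz":[0.16,-0.4,0],"spin":0},
    {"xyz":[0.2,-0.5,0],"spin":0},
    {"xyz":[0.2,-0.5,0],"spin":0},
    {"xyz":[0.2,-0.5,0],"spin":0},
    {"xyz":[0.2,-0.5,0],"spin":0},
    {"xyz":[0.16,-0.4,0],"spin":0},
    {"xyz":[0.12,-0.32,0],"spin":0},
    {"xyz":[0.07,-0.2,0],"spin":0},
    {"xyz":[0,0,0],"spin":0}
  ]
}}

```text
time: 6.4
tool_pos: [525.4, -14.8, 250.0]
tcp_rot: [3.141, 0.0, 0.251]
contact_force: [0.1, 0.5, -2.6]
grip_width: 13.4
finger_force: 30.0
```

```bash
python3 go.py 525.5 -15.6 204 0.25; python3 - <<'E'
from plant import bot; import cv2,pickle
c=bot.get_calibration("wrist"); cv2.imwrite("pics/w2.png",bot.capture("wrist")); pickle.dump(c,open("w2.pkl","wb"))
cv2.imwrite("pics/s2.png",bot.capture("side"))
E
```

```text
t 6.4 pos [525.4 -14.8 250. ] rot [3.1415e+00 1.0000e-04 2.5140e-01] F [ 0.1  0.5 -2.6] M [ 0.   -0.03  0.03] grip 13.4 29.98721480369568
shift after turn [-0.001  0.01   0.575] before turn [-0.001  0.01   0.575] spin 0.014
```

View pics/w2.png

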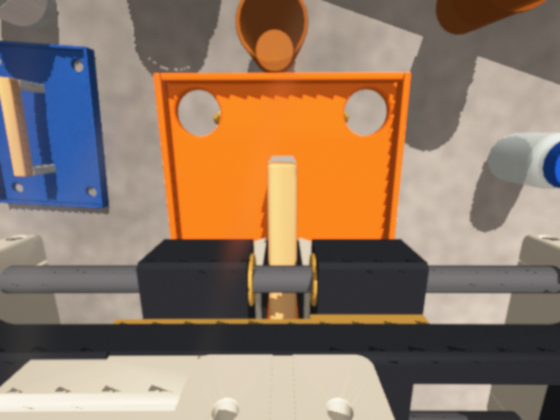

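The wrist view shows the front holes at (198,113) and (366,112). Two brass tips show at the holes' inner edges, about (217,118) and (346,117). I'll compare tip and hole positions.

```bash
python3 - <<'E'
from h import *; import pickle
c=pickle.load(open("w2.pkl","rb")); im=cv2.imread("pics/w2.png")
cv2.imwrite("pics/w2c.png",tile(im,[(170,82,60,60),(336,82,60,60)],6))
E
```

```text
(no output)
```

View pics/w2c.png

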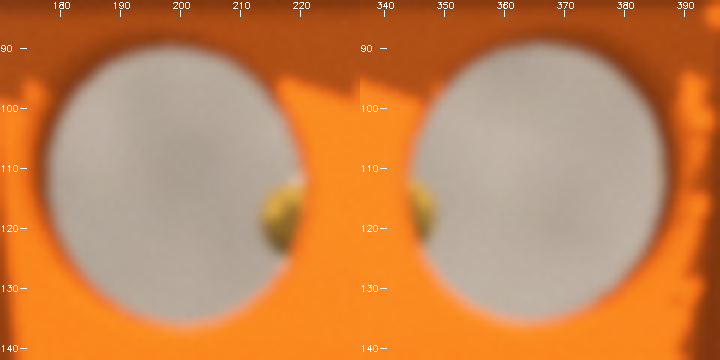

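```bash
python3 - <<'E'
from h import *; import pickle
c=pickle.load(open("w2.pkl","rb"))
print(c["eye"])
def loc(cx,cy,w,x,y,z): return [cx+x*np.cos(w)-y*np.sin(w),cy+x*np.sin(w)+y*np.cos(w),z]
def rim(cx,cy,w,x,y,z,r): 
    return np.array([loc(cx,cy,w,x+r*np.cos(a),y+r*np.sin(a),z) for a in np.linspace(0,6.28,60)])
for s in(1,-1):
  for z,r in((165,2.5),(157,5),(126,5)):
    q=w2px(c,rim(525.5,-15.6,.25,80,50*s,z,r)); print("pin",s,z,q.min(0).round(1),q.max(0).round(1))
# tray: hole visible = top rim ∩ bottom rim
  for z in(219,225):
    q=w2px(c,rim(525.4,-14.8,.2514,80,50*s,z,13.5)); print("hole",s,z,q.min(0).round(1),q.max(0).round(1))
E
```

```text
[591.36813943   2.6826657  408.21946358]
pin 1 165 [216.9 115. ] [223.3 121.6]
pin 1 157 [216.  112.3] [228.3 125.2]
pin 1 126 [223.3 114.7] [234.2 126.2]
hole 1 219 [178.4  90. ] [222.9 136.6]
hole 1 225 [175.   88.5] [220.9 136.7]
pin -1 165 [343.9 115.2] [350.3 121.9]
pin -1 157 [338.9 112.6] [351.2 125.4]
pin -1 126 [332.5 114.9] [343.5 126.4]
hole -1 219 [342.4  90.1] [386.8 136.6]
hole -1 225 [344.5  88.6] [390.3 136.7]
```

{"op": "jog_arm", "data": {
  "targets": [
    {"xyz":[0,-0.016,0.05],"spin":0.01},
    {"xyz":[0,0,0.15],"spin":0},
    {"xyz":[0,0,0.2],"spin":0},
    {"xyz":[0,0,0.2],"spin":0},
    {"xyz":[0,0,0.2],"spin":0},
    {"xyz":[0,0,0.15],"spin":0},
    {"xyz":[0,0,0.1],"spin":0},
    {"xyz":[0,0,0],"spin":0},
    {"xyz":[0,0,0],"spin":0},
    {"xyz":[0,0,0],"spin":0}
  ]
}}

```text
time: 7.75
tool_pos: [525.6, -14.8, 166.4]
tcp_rot: [3.141, -0.001, 0.249]
contact_force: [-0.2, -0.3, -3.2]
grip_width: 13.7
finger_force: 30.0
```

```bash
python3 go.py 525.1 -13.6 71 0.25; python3 - <<'E'
from plant import bot; import cv2,pickle; from h import *
c=bot.get_calibration("wrist"); im=bot.capture("wrist"); cv2.imwrite("pics/w3.png",im); pickle.dump(c,open("w3.pkl","wb"))
cv2.imwrite("pics/w3c.png",tile(im,[(165,77,65,65),(331,77,65,65)],6))
E
```

```text
t 7.75 pos [525.6 -14.8 166.4] rot [ 3.141e+00 -1.000e-03  2.489e-01] F [-0.2 -0.3 -3.2] M [-0.   -0.02  0.04] grip 13.7 29.987126290798187
shift after turn [-0.002 -0.016  1.193] before turn [-0.004 -0.016  1.193] spin -0.011
```

View pics/w3c.png

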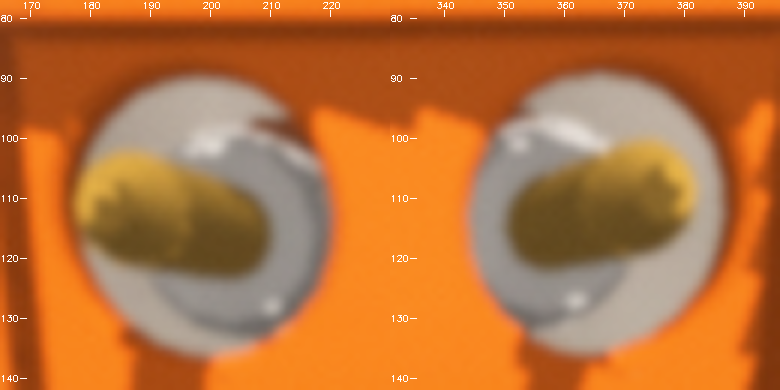

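```bash
cat > pred.py <<'E'
import sys,pickle; from h import *
def loc(cx,cy,w,x,y,z): return [cx+x*np.cos(w)-y*np.sin(w),cy+x*np.sin(w)+y*np.cos(w),z]
def rim(cx,cy,w,x,y,z,r): return np.array([loc(cx,cy,w,x+r*np.cos(a),y+r*np.sin(a),z) for a in np.linspace(0,6.28,60)])
def show(c,lab,pose,x,items):
    for s in(1,-1):
        for z,r in items:
            q=w2px(c,rim(*pose,x,50*s,z,r)); print(lab,s,z,q.min(0).round(1),q.max(0).round(1))
E
python3 - <<'E'
from pred import *
c=pickle.load(open("w3.pkl","rb"))
show(c,"pin",(525,-13.6,.25),80,((165,2.5),(157,5),(125,5),(125,9.5),(120,11)))
show(c,"hole",(525.6,-14.8,.249),80,((135.3,13.5),(141.3,13.5)))
E
```

```text
pin 1 165 [178.  105.7] [187.7 115.9]
pin 1 157 [178.3 102.1] [197.  121.6]
pin 1 125 [195.2 107.4] [210.8 123.7]
pin 1 125 [188.2  99.9] [217.8 130.8]
pin 1 120 [188.2  98.3] [221.6 133.2]
pin -1 165 [372.7 105.5] [382.4 115.8]
pin -1 157 [363.6 102. ] [382.2 121.5]
pin -1 125 [350.3 107.2] [365.8 123.5]
pin -1 125 [343.3  99.8] [372.8 130.7]
pin -1 120 [339.5  98.2] [372.8 133.1]
hole 1 135.3 [178.6  90.2] [223.  136.8]
hole 1 141.3 [175.2  88.7] [221.1 136.9]
hole -1 135.3 [342.4  90.3] [386.8 136.8]
hole -1 141.3 [344.5  88.8] [390.3 136.8]
```

{"op": "jog_arm", "data": {
  "targets": [
    {"xyz":[-0.004,-0.02,0],"spin":0},
    {"xyz":[0,0,0],"spin":0},
    {"xyz":[0,0,0.05],"spin":0},
    {"xyz":[0,0,0.05],"spin":0},
    {"xyz":[0,0,0.05],"spin":0},
    {"xyz":[0,0,0.05],"spin":0},
    {"xyz":[0,0,0.05],"spin":0},
    {"xyz":[0,0,0.05],"spin":0},
    {"xyz":[0,0,0],"spin":0},
    {"xyz":[0,0,0],"spin":0}
  ]
}}

```text
time: 9.05
tool_pos: [524.7, -13.3, 142.0]
tcp_rot: [3.141, -0.0, 0.249]
contact_force: [-0.4, -0.2, -1.6]
grip_width: 13.5
finger_force: 30.0
```

{"op": "jog_arm", "data": {
  "targets": [
    {"xyz":[0,0,0.1],"spin":0},
    {"xyz":[0,0,0.12],"spin":0},
    {"xyz":[0,0,0.12],"spin":0},
    {"xyz":[0,0,0.12],"spin":0},
    {"xyz":[0,0,0.12],"spin":0},
    {"xyz":[0,0,0.12],"spin":0},
    {"xyz":[0,0,0.1],"spin":0},
    {"xyz":[0,0,0.05],"spin":0},
    {"xyz":[0,0,0],"spin":0},
    {"xyz":[0,0,0],"spin":0}
  ]
}}

```text
time: 10.3
tool_pos: [524.8, -13.3, 74.2]
tcp_rot: [3.141, -0.001, 0.249]
contact_force: [-0.4, 0.5, -1.8]
grip_width: 13.7
finger_force: 30.0
```

{"op": "jog_arm", "data": {
  "targets": [
    {"xyz":[0,0,0.015],"spin":0},
    {"xyz":[0,0,0.015],"spin":0},
    {"xyz":[0,0,0.01],"spin":0},
    {"xyz":[0,0,0.01],"spin":0},
    {"xyz":[0,0,0],"spin":0},
    {"xyz":[0,0,0],"spin":0},
    {"xyz":[0,0,0],"spin":0},
    {"xyz":[0,0,0],"spin":0},
    {"xyz":[0,0,0],"spin":0},
    {"xyz":[0,0,0],"spin":0}
  ]
}}

```text
time: 11.55
tool_pos: [524.7, -13.3, 71.1]
tcp_rot: [3.141, -0.001, 0.249]
contact_force: [-4.2, 0.3, 8.3]
grip_width: 13.8
finger_force: 30.0
```

```bash
python3 go.py 525.1 -13.6 71 0.25
```

```text
t 11.55 pos [524.7 -13.3  71.1] rot [ 3.1411e+00 -7.0000e-04  2.4890e-01] F [-4.2  0.3  8.3] M [ 0.04  0.61 -0.01] grip 13.8 29.988897442817688
shift after turn [0.004 0.005 0.001] before turn [0.004 0.005 0.001] spin -0.011
```

{"op": "jog_arm", "data": {
  "targets": [
    {"xyz":[0,0,0],"spin":0},
    {"xyz":[0,0,0],"spin":0},
    {"xyz":[0,0,0],"spin":0},
    {"xyz":[0,0,0],"spin":0},
    {"xyz":[0,0,0],"spin":0},
    {"xyz":[0,0,0],"spin":0},
    {"xyz":[0,0,0],"spin":0},
    {"xyz":[0,0,0],"spin":0},
    {"xyz":[0,0,0],"spin":0},
    {"xyz":[0,0,0],"spin":0}
  ],
  "gripper": 100
}}

```text
time: 12.8
tool_pos: [524.6, -13.3, 69.9]
tcp_rot: [3.142, 0.0, 0.249]
contact_force: [-0.5, -0.2, -0.2]
grip_width: 91.8
finger_force: 0.0
```

{"op": "jog_arm", "data": {
  "targets": [
    {"xyz":[0,0,-0.05],"spin":0},
    {"xyz":[0,0,-0.2],"spin":0},
    {"xyz":[0,0,-0.35],"spin":0},
    {"xyz":[0,0,-0.5],"spin":0},
    {"xyz":[0,0,-0.5],"spin":0},
    {"xyz":[0,0,-0.4],"spin":0},
    {"xyz":[0,0,-0.2],"spin":0},
    {"xyz":[0,0,0],"spin":0.5},
    {"xyz":[0,0,0],"spin":0},
    {"xyz":[0,0,0],"spin":0}
  ]
}}

```text
time: 14.05
tool_pos: [524.4, -13.2, 245.8]
tcp_rot: [-3.142, 0.0, 0.2]
contact_force: [-0.5, -0.1, -0.8]
grip_width: 92.1
finger_force: 0.0
```

```bash
python3 go.py 519 301.5 245 0.198; python3 - <<'E'
from plant import bot; import cv2,pickle
c=bot.get_calibration("wrist"); cv2.imwrite("pics/w4.png",bot.capture("wrist")); pickle.dump(c,open("w4.pkl","wb"))
E
```

```text
t 14.05 pos [524.4 -13.2 245.8] rot [-3.1415e+00  4.0000e-04  1.9980e-01] F [-0.5 -0.1 -0.8] M [-0.05 -0.04 -0.06] grip 92.1 0.0
shift after turn [ 0.707 -3.87   0.01 ] before turn [ 0.714 -3.869  0.01 ] spin 0.018
```

View pics/w4.png

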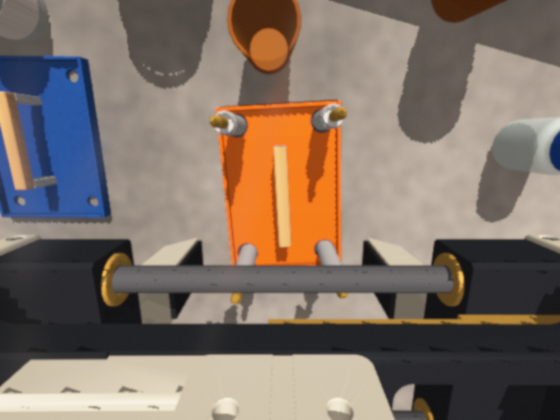

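The orange tray sits flat on the collars, with the posts showing through its holes. Next is the blue tray.

{"op": "jog_arm", "data": {
  "targets": [
    {"xyz":[0.03,-0.17,0],"spin":0},
    {"xyz":[0.07,-0.4,0],"spin":0},
    {"xyz":[0.1,-0.55,0],"spin":0},
    {"xyz":[0.1,-0.55,0],"spin":0},
    {"xyz":[0.1,-0.55,0],"spin":0},
    {"xyz":[0.1,-0.55,0],"spin":0},
    {"xyz":[0.1,-0.5,0],"spin":0},
    {"xyz":[0.07,-0.4,0],"spin":0},
    {"xyz":[0.04,-0.2,0],"spin":0},
    {"xyz":[0,0,0],"spin":0}
  ]
}}

```text
time: 15.35
tool_pos: [518.7, 302.2, 245.5]
tcp_rot: [3.141, 0.001, 0.201]
contact_force: [-0.2, -0.0, 0.0]
grip_width: 91.1
finger_force: 0.0
```

```bash
python3 go.py 519 301.5 30 0.198; python3 - <<'E'
from plant import bot; import cv2,pickle
c=bot.get_calibration("wrist"); cv2.imwrite("pics/w5.png",bot.capture("wrist")); pickle.dump(c,open("w5.pkl","wb"))
E
```

```text
t 15.35 pos [518.7 302.2 245.5] rot [3.1413e+00 5.0000e-04 2.0050e-01] F [-0.2 -0.   0. ] M [-0.    0.06 -0.03] grip 91.1 0.0
shift after turn [2.000e-03 1.000e-02 2.694e+00] before turn [0.003 0.009 2.694] spin 0.025
```

View pics/w5.png

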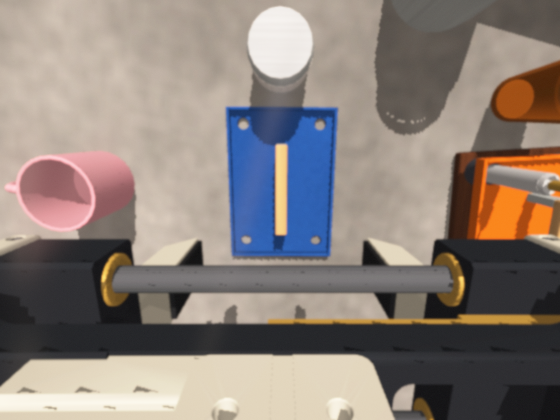

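The blue holes are at about (243,125), (320,125), (316,240) and (246,240), and the tray is aligned with the tool.

```bash
python3 - <<'E'
from h import *; import pickle
c=pickle.load(open("w5.pkl","rb"))
P=px2w(c,[(243,125),(320,125),(316,240),(246,240)],5); d=(P[0]+P[1]-P[2]-P[3])
print(P.mean(0),np.arctan2(d[1],d[0]),np.linalg.norm(d)/2)
P=px2w(c,[(281,144),(281,235)],56);print(P.mean(0))
E
```

```text
[518.36994752 303.5131885    5.        ] 0.19567975052442635 158.47149800220288
[519.8763879  304.03170726  56.        ]
```

{"op": "jog_arm", "data": {
  "targets": [
    {"xyz":[0.003,-0.016,0.3],"spin":0.03},
    {"xyz":[0,0,0.45],"spin":0},
    {"xyz":[0,0,0.5],"spin":0},
    {"xyz":[0,0,0.5],"spin":0},
    {"xyz":[0,0,0.4],"spin":0},
    {"xyz":[0,0,0.3],"spin":0},
    {"xyz":[0,0,0.15],"spin":0},
    {"xyz":[0,0,0.08],"spin":0},
    {"xyz":[0,0,0],"spin":0},
    {"xyz":[0,0,0],"spin":0}
  ]
}}

```text
time: 16.65
tool_pos: [519.7, 302.9, 32.4]
tcp_rot: [-3.141, -0.002, 0.196]
contact_force: [0.1, 0.1, 0.3]
grip_width: 91.7
finger_force: 0.0
```

{"op": "jog_arm", "data": {
  "targets": [
    {"xyz":[0,0,0],"spin":0},
    {"xyz":[0,0,0],"spin":0},
    {"xyz":[0,0,0],"spin":0},
    {"xyz":[0,0,0],"spin":0},
    {"xyz":[0,0,0],"spin":0},
    {"xyz":[0,0,0],"spin":0},
    {"xyz":[0,0,0],"spin":0},
    {"xyz":[0,0,0],"spin":0},
    {"xyz":[0,0,0],"spin":0},
    {"xyz":[0,0,0],"spin":0}
  ],
  "gripper": 0
}}

```text
time: 17.9
tool_pos: [519.1, 302.8, 31.5]
tcp_rot: [-3.142, -0.0, 0.196]
contact_force: [0.8, 1.2, 0.1]
grip_width: 13.8
finger_force: 30.0
```

```bash
python3 go.py 525 -13.6 250 0.25
```

```text
t 17.9 pos [519.1 302.8  31.5] rot [-3.1416 -0.      0.1958] F [0.8 1.2 0.1] M [0.07 0.02 0.07] grip 13.8 29.999971389770508
shift after turn [-0.907  3.851 -2.731] before turn [-0.697  3.894 -2.731] spin -0.542
```

{"op": "jog_arm", "data": {
  "targets": [
    {"xyz":[0,0,-0.1],"spin":0},
    {"xyz":[0,0,-0.3],"spin":0},
    {"xyz":[0,0,-0.5],"spin":0},
    {"xyz":[0,0,-0.5],"spin":0},
    {"xyz":[0,0,-0.5],"spin":0},
    {"xyz":[0,0,-0.45],"spin":0},
    {"xyz":[0,0,-0.3],"spin":-0.3},
    {"xyz":[0,0,-0.08],"spin":-0.24},
    {"xyz":[0,0,0],"spin":0},
    {"xyz":[-0.02,0.1,0],"spin":0}
  ]
}}

```text
time: 19.15
tool_pos: [518.9, 294.4, 248.3]
tcp_rot: [3.141, 0.003, 0.25]
contact_force: [-0.7, -0.4, -2.4]
grip_width: 13.6
finger_force: 30.0
```

{"op": "jog_arm", "data": {
  "targets": [
    {"xyz":[-0.06,0.25,0],"spin":0},
    {"xyz":[-0.1,0.4,0],"spin":0},
    {"xyz":[-0.13,0.55,0],"spin":0},
    {"xyz":[-0.13,0.55,0],"spin":0},
    {"xyz":[-0.13,0.55,0],"spin":0},
    {"xyz":[-0.12,0.5,0],"spin":0},
    {"xyz":[-0.1,0.45,0],"spin":0},
    {"xyz":[-0.08,0.35,0],"spin":0},
    {"xyz":[-0.04,0.15,0],"spin":0},
    {"xyz":[0,0,0],"spin":0}
  ]
}}

```text
time: 20.4
tool_pos: [524.3, -14.5, 249.7]
tcp_rot: [-3.141, 0.0, 0.248]
contact_force: [0.4, -0.2, -2.6]
grip_width: 14.2
finger_force: 30.0
```

```bash
python3 go.py 525 -13.6 206 0.25
```

```text
t 20.4 pos [524.3 -14.5 249.7] rot [-3.1413e+00  5.0000e-04  2.4790e-01] F [ 0.4 -0.2 -2.6] M [ 0.08 -0.04 -0.  ] grip 14.2 29.999461770057678
shift after turn [ 0.011 -0.008  0.546] before turn [ 0.011 -0.008  0.546] spin -0.021
```

{"op": "jog_arm", "data": {
  "targets": [
    {"xyz":[0.011,-0.01,0.05],"spin":-0.02},
    {"xyz":[0,0,0.1],"spin":0},
    {"xyz":[0,0,0.15],"spin":0},
    {"xyz":[0,0,0.15],"spin":0},
    {"xyz":[0,0,0.08],"spin":0},
    {"xyz":[0,0,0.03],"spin":0},
    {"xyz":[0,0,0],"spin":0},
    {"xyz":[0,0,0],"spin":0},
    {"xyz":[0,0,0],"spin":0},
    {"xyz":[0,0,0],"spin":0}
  ]
}}

```text
time: 21.65
tool_pos: [525.4, -12.7, 205.3]
tcp_rot: [3.141, -0.0, 0.252]
contact_force: [0.6, -0.0, -2.2]
grip_width: 13.5
finger_force: 30.0
```

```bash
python3 go.py 525 -13.6 157 0.25; python3 - <<'E'
from plant import bot; import cv2,pickle; from pred import *
c=bot.get_calibration("wrist"); im=bot.capture("wrist"); cv2.imwrite("pics/w6.png",im); pickle.dump(c,open("w6.pkl","wb"))
cv2.imwrite("pics/w6c.png",tile(im,[(165,80,65,65),(335,80,65,65)],6))
p=bot.get_obs(); t=p["tool_pos"]
show(c,"pin",(525,-13.6,.25),80,((165,2.5),(157,5)))
show(c,"hole",(t[0],t[1],p["tcp_rot"][2]),80,((t[2]-31.5,7.25),(t[2]-25.5,7.25)))
E
```

```text
t 21.65 pos [525.4 -12.7 205.3] rot [ 3.1413e+00 -4.0000e-04  2.5180e-01] F [ 0.6 -0.  -2.2] M [-0.02 -0.01 -0.01] grip 13.5 29.999602138996124
shift after turn [-0.008  0.009  0.604] before turn [-0.008  0.009  0.604] spin 0.018
pin 1 165 [202.2 111.6] [210.  119.8]
pin 1 157 [201.6 108.5] [216.6 124.3]
pin -1 165 [358.1 112. ] [365.9 120.1]
pin -1 157 [351.4 108.8] [366.4 124.6]
hole 1 173.72064192423943 [189.1 101.4] [212.9 126.3]
hole 1 179.72064192423943 [186.  100.3] [210.6 126. ]
hole -1 173.72064192423943 [352.5 101.4] [376.3 126.3]
hole -1 179.72064192423943 [354.9 100.3] [379.4 126.1]
```

View pics/w6c.png

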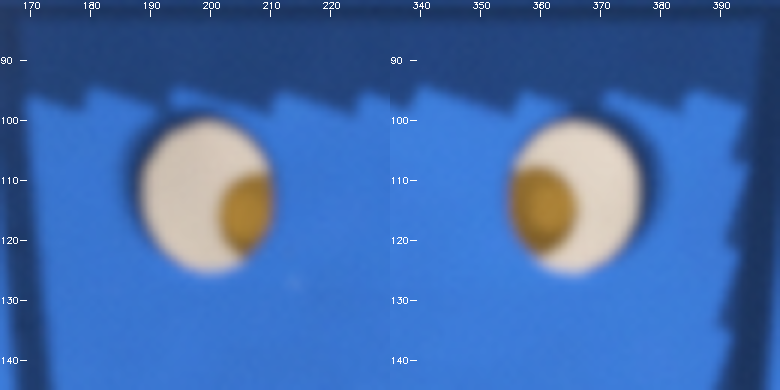

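{"op": "jog_arm", "data": {
  "targets": [
    {"xyz":[-0.01,0.006,0],"spin":0},
    {"xyz":[0,0,0],"spin":0},
    {"xyz":[0,0,0.05],"spin":0},
    {"xyz":[0,0,0.05],"spin":0},
    {"xyz":[0,0,0.05],"spin":0},
    {"xyz":[0,0,0.05],"spin":0},
    {"xyz":[0,0,0.05],"spin":0},
    {"xyz":[0,0,0.05],"spin":0},
    {"xyz":[0,0,0],"spin":0},
    {"xyz":[0,0,0],"spin":0}
  ]
}}

```text
time: 22.95
tool_pos: [524.8, -13.4, 181.2]
tcp_rot: [3.141, -0.0, 0.252]
contact_force: [0.1, -0.1, -1.7]
grip_width: 13.5
finger_force: 30.0
```

```bash
python3 go.py 525 -13.6 157 0.25
```

```text
t 22.95 pos [524.8 -13.4 181.2] rot [ 3.1414e+00 -2.0000e-04  2.5180e-01] F [ 0.1 -0.1 -1.7] M [-0.02  0.03  0.02] grip 13.5 29.99957263469696
shift after turn [0.002 0.003 0.302] before turn [0.002 0.003 0.302] spin 0.018
```

Pins are through the holes with no contact force, so I'll keep lowering.

{"op": "jog_arm", "data": {
  "targets": [
    {"xyz":[0,0,0.05],"spin":0},
    {"xyz":[0,0,0.05],"spin":0},
    {"xyz":[0,0,0.05],"spin":0},
    {"xyz":[0,0,0.05],"spin":0},
    {"xyz":[0,0,0.05],"spin":0},
    {"xyz":[0,0,0.02],"spin":0},
    {"xyz":[0,0,0],"spin":0},
    {"xyz":[0,0,0],"spin":0},
    {"xyz":[0,0,0],"spin":0},
    {"xyz":[0,0,0],"spin":0}
  ]
}}

```text
time: 24.2
tool_pos: [524.7, -13.4, 159.6]
tcp_rot: [3.141, -0.0, 0.252]
contact_force: [-0.4, -0.4, -2.4]
grip_width: 13.7
finger_force: 30.0
```

{"op": "jog_arm", "data": {
  "targets": [
    {"xyz":[0,0,0.015],"spin":0},
    {"xyz":[0,0,0.015],"spin":0},
    {"xyz":[0,0,0.01],"spin":0},
    {"xyz":[0,0,0],"spin":0},
    {"xyz":[0,0,0],"spin":0},
    {"xyz":[0,0,0],"spin":0},
    {"xyz":[0,0,0],"spin":0},
    {"xyz":[0,0,0],"spin":0},
    {"xyz":[0,0,0],"spin":0},
    {"xyz":[0,0,0],"spin":0}
  ]
}}

```text
time: 25.45
tool_pos: [524.7, -13.3, 156.4]
tcp_rot: [3.141, 0.0, 0.252]
contact_force: [-3.1, -0.6, 4.3]
grip_width: 13.7
finger_force: 30.0
```

```bash
python3 go.py 525 -13.6 157 0.25
```

```text
t 25.45 pos [524.7 -13.3 156.4] rot [3.1415 0.     0.2518] F [-3.1 -0.6  4.3] M [0.02 0.47 0.  ] grip 13.7 30.000298619270325
shift after turn [ 0.003  0.004 -0.007] before turn [ 0.003  0.004 -0.007] spin 0.018
```

Contact came at the expected height, so the tray is home. I'll release and go up.

{"op": "jog_arm", "data": {
  "targets": [
    {"xyz":[0,0,0],"spin":0},
    {"xyz":[0,0,0],"spin":0},
    {"xyz":[0,0,0],"spin":0},
    {"xyz":[0,0,0],"spin":0},
    {"xyz":[0,0,0],"spin":0},
    {"xyz":[0,0,0],"spin":0},
    {"xyz":[0,0,0],"spin":0},
    {"xyz":[0,0,0],"spin":0},
    {"xyz":[0,0,0],"spin":0},
    {"xyz":[0,0,0],"spin":0}
  ],
  "gripper": 100
}}

```text
time: 26.7
tool_pos: [524.7, -13.3, 156.3]
tcp_rot: [3.142, 0.0, 0.252]
contact_force: [0.3, -0.4, -0.6]
grip_width: 92.0
finger_force: 0.0
```

{"op": "jog_arm", "data": {
  "targets": [
    {"xyz":[0,0,-0.05],"spin":0},
    {"xyz":[0,0,-0.15],"spin":0},
    {"xyz":[0,0,-0.3],"spin":0},
    {"xyz":[0,0,-0.4],"spin":0},
    {"xyz":[0,0,-0.4],"spin":0},
    {"xyz":[0,0,-0.3],"spin":0},
    {"xyz":[0,0,-0.1],"spin":0},
    {"xyz":[0,0,0],"spin":0},
    {"xyz":[0,0,0],"spin":0},
    {"xyz":[0,0,0],"spin":0}
  ]
}}

```text
time: 27.95
tool_pos: [524.4, -13.3, 291.4]
tcp_rot: [-3.141, 0.002, 0.252]
contact_force: [0.6, 0.0, 0.5]
grip_width: 91.6
finger_force: 0.0
```

```bash
python3 go.py 525 -13.6 157 0.25; python3 - <<'E'
from plant import bot; import cv2,numpy as np
cv2.imwrite("pics/e.png",np.hstack([cv2.resize(bot.capture("side")[140:300,180:400],None,fx=2,fy=2),cv2.resize(bot.capture("wrist")[60:300,120:440],(360,320))]))
E
```

```text
t 27.95 pos [524.4 -13.3 291.4] rot [-3.1409e+00  1.7000e-03  2.5180e-01] F [0.6 0.  0.5] M [-0.01  0.03  0.01] grip 91.6 0.0
shift after turn [0.007 0.006 1.68 ] before turn [0.009 0.007 1.68 ] spin 0.018
```

View pics/e.png

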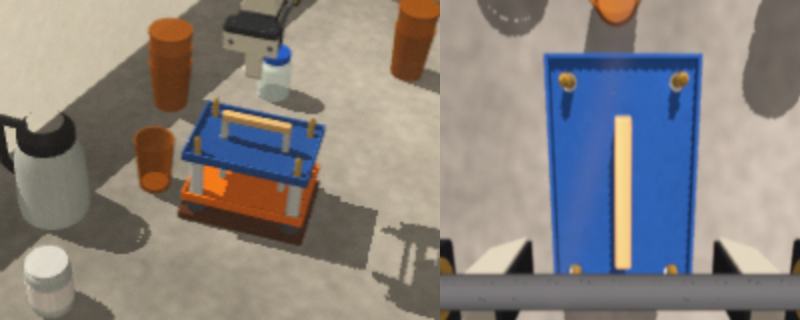

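Both trays are seated level, with the pins through the blue holes and the neighbouring items still standing. I'll hand it in.

```bash
python3 -c "
from plant import bot; print(bot.close_job())"
```

```text
the job is handed in; nothing more can be done
None
```

The orange tray is on the lower ledges and the blue tray on the upper ledges, each lowered to contact before letting go; the last picture shows both level and nothing around them knocked over. I handed the job in at about 28 s; it returned no verdict.

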